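# Fit the battery of a desk magnifier lamp

## Task

Fit the green battery cell from its wooden rest into the sloping battery cradle of the magnifier lamp: flat end under the hood and against the coil spring, push the spring back, then drop the end with the small metal nub in behind the brass contact, so that the cell lies fully home. Do not squash the spring flat, and leave the other things on the desk where they are.

Things in the scene. Friction and masses are not known exactly. Their poses are not given: they have to be found in the camera images.
- cell_mid (a point): Centre of the battery cell: green cylinder, 33 mm diameter, 61 mm long overall, about 140 g, yellow band near its nub end. Its x axis runs along the cylinder from the flat end (30.5 mm behind this point) to the nub end (shoulder 27.5 mm ahead, then a central steel nub, 9.5 mm diameter, 3 mm long). Starts level on the rest, along its groove, axis about 27 mm above the desk.
- cell_nub (a point): Tip of the cell's nub, on its axis, 30.5 mm from cell_mid.
- cell: The same cell; this origin lies on its side surface, 16.5 mm below the axis at mid-length as it starts.
- rest: Dark wooden rest fixed to the desk, 44 mm long (x), 26 mm wide, 13 mm high, with a shallow groove along x in which the cell lies; origin at the centre of its underside. Fingers can pass down on both sides of it.
- ramp: The lamp's fixed slope. x: up the slope (22 deg above level, away from the robot), y across, z square to it. On it sits the blue battery cradle, clamped somewhere within 7 mm of its middle setting along x; where is not given: see or feel it. Origin: the centre of a fully home cell at the middle setting. Sizes in hood_mid and contact_mid hold for that setting and shift with the cradle.
- hood_mid (a point): In the ramp frame, mm: edge of the milky clear hood over the cradle's low end, at x = -22, underside z = 24, roof 4 thick, back to x = -59; cheeks y = +-20 to +-25. The cell lies on ridges (inner edges y = +-9, tops z = -13.8) on a saddle 28 wide, 16 above the white slope, so fingers can pass down on both sides. Hood edge to contact is 52.5, less than a cell.
- contact_mid (a point): In the ramp frame, mm: top edge of the brass contact's inner face at the cradle's high end, x = 30.5, z = 3.5; plate 6 thick, 26 wide. The flat end goes in under the hood with the nub end raised 20 to 26 deg from the slope, over the contact; spring pushed back, the nub end comes down behind it. Friction may hold it a little high until pressed.
- spring (a joint): Travel of the coil spring's steel end disc (18 mm diameter, axis at y = z = 0) under the hood: 0 relaxed, face at x = -21.5 mm in the ramp frame (shifts with the cradle); grows as pushed to -x. 900 N/m: 8 N at the 9 mm of a seated cell, about 12 N at the 13 mm needed while the cell is tilted by 20 deg. Squashed flat above 0.0168 m.
- lamp: White magnifier lamp, fixed, that carries the ramp. Origin on the desk, 77 mm below the ramp's origin; x level, along the ramp. Grey foot 165 x 110 mm; housing 90 mm wide, 85 mm high, from x = 59 to 109 mm; thin neck up at x = 90, y = 20 mm, to a ring lens 126 mm across, 335 mm high, centred at x = 110, y = 155 mm.
- inkjar: Bystander, loose, leave alone: clear ink jar with black cap, 48 mm across, 65 mm tall; origin at the centre of its underside.
- redjar: Bystander, loose, leave alone: red paint jar with white cap, 50 mm across, 70 mm tall; origin at the centre of its underside.
- greenjar: Bystander, loose, leave alone: green glass paint jar, 44 mm across, 55 mm tall; origin at the centre of its underside.
- seal: Bystander, loose, leave alone: marble seal stone, 30 x 30 x 60 mm, standing; origin at the centre of its underside.
- weight: Bystander, loose, leave alone: brass paperweight bar, 180 x 25 x 18 mm, with a small knob; origin at the centre of its underside.
- glue: Bystander, loose, leave alone: white glue bottle with yellow cap, 40 mm across, 100 mm tall; origin at the centre of its underside.
- dish: Bystander, loose, leave alone: blue ceramic water bowl, 80 mm across, 30 mm tall; origin at the centre of its underside.

How it is judged:
By the outcome, as a careful person would: the job done as asked, in the order asked, and still so for the second after the job is handed in, with the robot touching nothing.
It also fails if it takes over 64 s, if anything falls off the work surface, if the arm or the gripper's body presses on something with over 40 N, if the wrist force passes 120 N, or if a joint passes its speed limit or range.

## Robot

A 6-joint arm with a two-finger parallel gripper is mounted at the origin on the work surface. World frame = base frame: x ahead of the robot, y to its left, z up, the work surface at z = 0. Lengths are in mm, angles in rad, forces in N, time in s.
With the tool pointing down it reaches from about 350 to 975 mm from the base axis. Payload 7.1 kg.
Tool frame: the origin (TCP) lies on the front face of the gripper's body, between the roots of the fingers; the fingertips stand 80 mm ahead of it and the grasp point (between the pads) lies 61 mm ahead of it (env.tips_ahead is the distance from the TCP to the fingertips, in mm); z points along the fingers, y is the direction in which the jaws open and shut (so a half turn about z gives the same grasp; the last joint's range is limited). The gripper opens to 88 mm and grips with 3 to 60 N. Pads are 20 mm wide; open, the fingers measure 115 mm over their backs; the gripper's body (75 mm by 178 mm) begins 61 mm behind the grasp point.
Start: joints at [1.248, 0.423, 1.63, -0, 1.089, -0.019], TCP at [186.936, 596.373, 302.675] pointing down, gripper open.
Joint ranges: [-3, 3], [-0.9, 2.11], [0.09, 2.58], [-1.31, 4.45], [0.11, 2.69], [-2.54, 2.54]. Speed limits (rad/s): [2.39, 2.39, 3.01, 3.14, 3.14, 3.14].

## Interface

Orientations are given as a unit quaternion [x, y, z, w].
In Python, from station import env, set_gripper, viewer, workorder gives the robot as it stands. Calls block until the motion is done:
- env.reach(position, orientation): joint-space move of the TCP to a pose.
- env.move_l(position, rot=None, rate=150, f_stop=None): straight line of the TCP; rot=None keeps the orientation; rate is the mean speed in mm/s. With f_stop (N) it stops when the force on the tool has changed by that much, and returns True; else False.
- env.move_joints(angles): joint-space move.
- set_gripper(opening): finger opening in mm; the grip force is fixed at half the most; returns when the fingers have stopped.
- env.hold(seconds).
- env.ik(position, orientation): joint angles nearest the present ones, or None.
- env.read_state(): the state.
- viewer.camera(name): name is "scene" or "side" or "wrist"; returns the picture (384x512x3 uint8, blue, green, red); there is no depth.
- viewer.camera_params(name): a dict with "fx", "fy", "cx", "cy" (pixels), "pose" (4x4, takes a point from camera to world coordinates); the wrist camera has in their place "tool_from_camera" (4x4, takes a point from camera to tool coordinates, whose origin is the TCP and whose axes are the flange's). Camera axes: x right, y up, looking along -z (the intrinsics and any distortion apply to the point x, -y, -z); pixel columns grow to the right and rows downward; lengths in mm; the calibration is good to about 2 mm. A picture is of the moment at which its call begins: read the wrist's pose just before it. camera_params takes no time and is no camera call.
A pose or a line that the arm cannot do raises env.IKError and nothing moves.
- workorder.sign_off(): hands the job in, once; it reports no verdict.
The state is a dict: "time_s": time; "qpos": joint angles; "dq": joint speeds; "tau": joint torques, N m; "tool_pos": TCP position; "orientation": TCP orientation; "force": force on the tool from outside, world axes, zero at the start; "wrist_torque": the same for the moment, N m; "width": finger opening in mm.
Only numpy, scipy, OpenCV 4.12 (cv2) and the standard library are available. Lean on these libraries where they do the work, as an engineer would, in place of code of your own. Each camera call takes 0.05 s, during which the arm holds its last target. There are 200 camera calls.

## Working session

There is one attempt and no reset: what is moved stays moved. The work goes in short steps, each a Python script; the robot and the scene stay as the last script left them, time stands still between calls to the robot, and variables do not carry over. Pictures are saved under pics/ and viewed, about 8 in all and at most 12, crops included, and the job is handed in when it is done.

```bash
ls; mkdir -p pics; python3 - <<'E'
from station import env,viewer
import cv2,numpy as np
for n in ["scene","side","wrist"]:
    im=viewer.camera(n); cv2.imwrite(f"pics/{n}0.png",im)
    p=viewer.camera_params(n); print(n,{k:(np.round(v,3).tolist() if not isinstance(v,str) else v) for k,v in p.items()})
a=[cv2.imread(f"pics/{n}0.png") for n in ["scene","side"]]
s=env.read_state();print(s)
E
```

```text
pics
scene {'fx': 356.832, 'fy': 356.832, 'cx': 256.333, 'cy': 193.291, 'pose': [[0.817, -0.436, 0.377, 955.654], [0.576, 0.601, -0.553, -486.752], [0.014, 0.67, 0.743, 803.948], [0.0, 0.0, 0.0, 1.0]]}
side {'fx': 398.518, 'fy': 398.518, 'cx': 256.107, 'cy': 194.95, 'pose': [[0.998, 0.023, -0.053, 544.237], [-0.057, 0.579, -0.814, -851.255], [0.012, 0.815, 0.579, 696.989], [0.0, 0.0, 0.0, 1.0]]}
wrist {'fx': 289.61, 'fy': 289.61, 'cx': 248.489, 'cy': 189.835, 'tool_from_camera': [[-0.0, 0.952, 0.305, 83.925], [1.0, -0.0, 0.001, -0.025], [0.001, 0.305, -0.952, -81.894], [0.0, 0.0, 0.0, 1.0]]}
{'time_s': 0.15, 'qpos': array([ 1.24799453e+00,  4.23668689e-01,  1.63050918e+00, -3.80647213e-06,
        1.08860768e+00, -1.89996626e-02]), 'dq': array([ 0.00103019, -0.00186534, -0.0022168 ,  0.00097463, -0.00010209,
        0.00028172]), 'tau': array([ 1.44559563e-04, -5.44985068e+01, -2.73917967e+01,  6.44470914e-02,
        2.04629550e-02, -5.88572630e-05]), 'tool_pos': array([186.8365119 , 596.06198277, 302.08017147]), 'orientation': array([ 1.51316681e-01,  9.88485157e-01, -5.88045681e-04, -9.97767880e-05]), 'force': array([ 0.00997391,  0.63362906, -0.38985274]), 'wrist_torque': array([-0.00288358,  0.01776964,  0.04364576]), 'width': 87.85101205899514}
```

View pics/scene0.png

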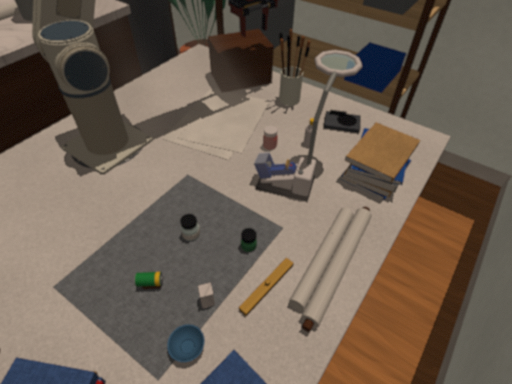

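View pics/side0.png

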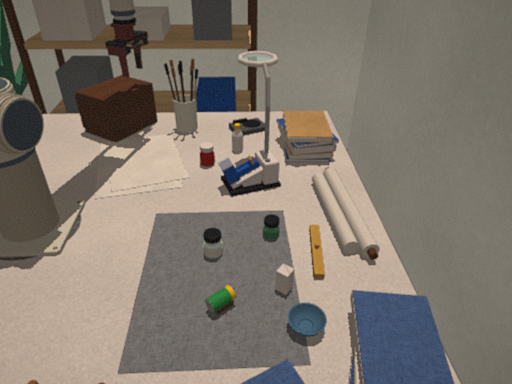

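Cell at scene (148,280) / side (222,299), yellow end toward +x. Lamp cradle at scene (275,168) / side (240,170), with its low end to the left. Next I triangulate these roughly and take wrist views of both.

```bash
cat > h.py <<'E'
import numpy as np,cv2
from station import env,viewer,set_gripper,workorder
from scipy.spatial.transform import Rotation as R
P={n:viewer.camera_params(n) for n in ["scene","side","wrist"]}
def wpose(st=None):
    s=st or env.read_state(); T=np.eye(4); T[:3,:3]=R.from_quat(s["orientation"]).as_matrix(); T[:3,3]=s["tool_pos"]
    return T@np.array(P["wrist"]["tool_from_camera"])
def ray(n,uv,T=None):
    p=P[n]; T=np.array(p["pose"]) if T is None else T
    d=T[:3,:3]@np.array([(uv[0]-p["cx"])/p["fx"],-(uv[1]-p["cy"])/p["fy"],-1.]); return T[:3,3],d/np.linalg.norm(d)
def proj(n,X,T=None):
    p=P[n]; T=np.array(p["pose"]) if T is None else T
    c=(np.atleast_2d(X)-T[:3,3])@T[:3,:3]; return np.c_[p["cx"]+p["fx"]*c[:,0]/-c[:,2],p["cy"]-p["fy"]*c[:,1]/-c[:,2]]
def tri(rays):
    A=sum(np.eye(3)-np.outer(d,d) for o,d in rays); b=sum((np.eye(3)-np.outer(d,d))@o for o,d in rays); return np.linalg.solve(A,b)
def plane(o,d,z): return o+d*(z-o[2])/d[2]
def rot(zdir,ydir):
    z=np.array(zdir,float);z/=np.linalg.norm(z);y=np.array(ydir,float);y-=z*(y@z);y/=np.linalg.norm(y)
    return R.from_matrix(np.c_[np.cross(y,z),y,z]).as_quat()
E
python3 - <<'E'
from h import *
for nm,a,b in [("cell",(148,280),(222,299)),("lamp foot near right",(308,195),(280,187)),("footleft",(257,188),(229,192)),("cradle low",(264,165),(228,170)),("ink",(190,228),(213,245)),("grn",(249,240),(271,228)),("red",(270,139),(207,156)),("seal",(206,296),(285,279)),("glue",(312,130),(238,140)),("dish",(186,345),(307,321)),("ring",(338,64),(257,59)),("w1",(243,310),(317,272)),("w2",(291,263),(315,228))]:
    print(nm,tri([ray("scene",a),ray("side",b)]).round(0))
E
```

```text
cell [ 512. -288.   28.]
lamp foot near right [683. 196.  -9.]
footleft [531. 137.   1.]
cradle low [526. 180.  56.]
ink [ 487. -114.   23.]
grn [637. -49.  19.]
red [454. 325.  25.]
seal [ 652. -239.   29.]
glue [557. 434.  34.]
dish [ 686. -346.   19.]
ring [622. 378. 330.]
w1 [ 734. -208.   11.]
w2 [759. -33.   0.]
```

```bash
python3 - <<'E'
from h import *
q=lambda a:rot([0,0,-1],[-np.sin(a),np.cos(a),0]) 
def qx(a): # tool x = -(cos a, sin a)
    return rot([0,0,-1],[-np.sin(a),np.cos(a),0])
print(R.from_quat(qx(0)).as_matrix())
s=env.read_state()
env.move_l([187,480,340],rate=200)
for p,a in [([330,250,340],.4),([530,165,320],.4)]:
    print(env.ik(p,qx(a))); env.reach(p,qx(a))
env.hold(.2)
T=wpose();cv2.imwrite("pics/w_lamp.png",viewer.camera("wrist"));np.save("T_lamp.npy",T)
print(T.round(2), env.read_state()["time_s"])
im=cv2.imread("pics/w_lamp.png");cv2.imwrite("pics/w_lamp2.png",cv2.resize(im,None,fx=1.5625,fy=1.5625,interpolation=cv2.INTER_CUBIC))
E
```

```text
[[-1.  0.  0.]
 [ 0.  1.  0.]
 [ 0.  0. -1.]]
[ 6.19584404e-01  5.16435422e-02  2.03110158e+00 -4.44089210e-16
  1.05884753e+00 -1.35121192e+00]
[ 2.80370574e-01  3.00511334e-01  1.77063192e+00 -4.44089210e-16
  1.07044940e+00 -1.69042575e+00]
[[-3.9000e-01 -8.8000e-01 -2.8000e-01  4.5174e+02]
 [ 9.2000e-01 -3.7000e-01 -1.2000e-01  1.3312e+02]
 [-0.0000e+00 -3.1000e-01  9.5000e-01  4.0234e+02]
 [ 0.0000e+00  0.0000e+00  0.0000e+00  1.0000e+00]] 3.1833
```

View pics/w_lamp2.png

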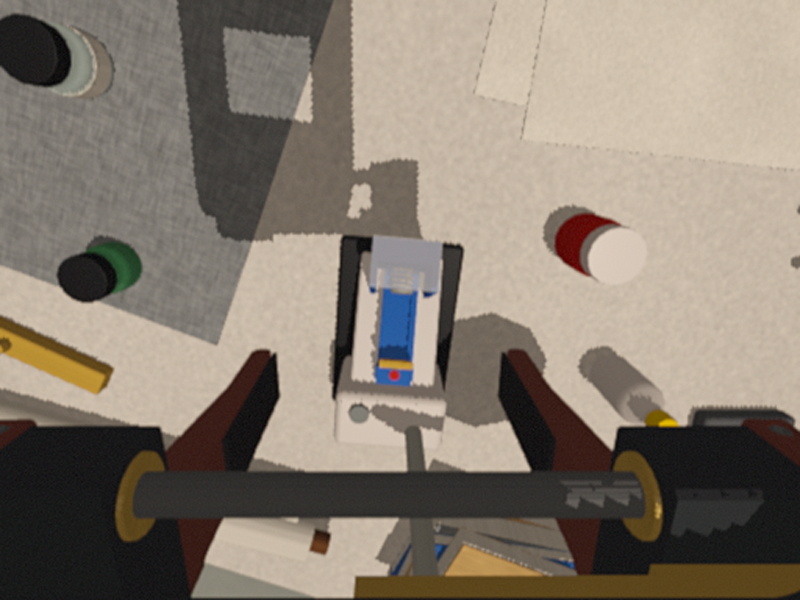

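Wrist view: hood at (372–440, 237–293), coil at (403,280), brass contact at (380–413, 358–368), housing below. I'll zoom in for pixel accuracy.

```bash
python3 - <<'E'
import cv2
im=cv2.imread("pics/w_lamp.png")[145:295,205:305]
im=cv2.resize(im,None,fx=4,fy=4,interpolation=cv2.INTER_LANCZOS4)
for i in range(0,600,80): cv2.putText(im,str(145+i//4),(0,i+8),0,.4,(0,0,255),1);cv2.line(im,(0,i),(12,i),(0,0,255),1)
for i in range(0,400,80): cv2.putText(im,str(205+i//4),(i,10),0,.4,(255,0,255),1)
cv2.imwrite("pics/c1.png",im)
E
```

```text
(no output)
```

View pics/c1.png

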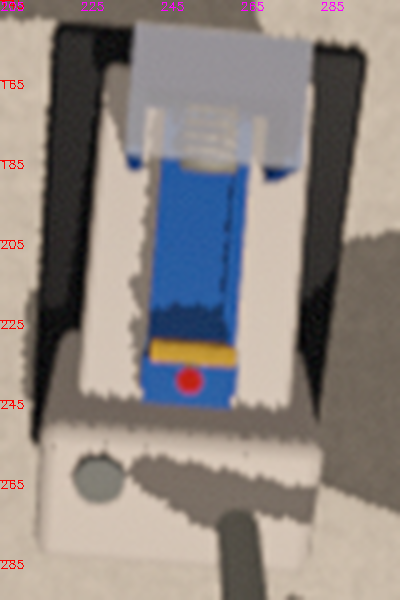

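```bash
cat >> h.py <<'E'
c22,s22=np.cos(np.radians(22)),np.sin(np.radians(22))
def lampT(p):
    x,y,a=p[:3]; T=np.eye(4);T[:3,:3]=R.from_euler('z',a).as_matrix();T[:3,3]=[x,y,0];return T
def rampT(p,s=0):
    T=lampT(p)@np.array([[c22,0,-s22,0],[0,1,0,0],[s22,0,c22,77],[0,0,0,1.]]); S=np.eye(4);S[0,3]=s; return T@S
def ap(T,X): return np.atleast_2d(X)@T[:3,:3].T+T[:3,3]
E
cat > fit.py <<'E'
from h import *
from scipy.optimize import least_squares
cr=np.array([[-59,-25,28],[-59,25,28],[-22,-25,28],[-22,25,28],[30.5,-13,3.5],[30.5,13,3.5],[36.5,-13,3.5],[36.5,13,3.5]],float)
cu=np.array([[238.5,150.5],[283,155],[237.5,183.7],[280,187],[242.7,229.5],[264.5,231.5],[242.2,235.2],[264,236.7]])
la=np.array([[109,-45,85],[109,45,85],[59,-45,85],[59,45,85]],float)
lu=np.array([[215.5,282],[281,287.5],[217,252],[285,257.5]])
T=np.load("T_lamp.npy")
def f(p): return np.r_[(proj("wrist",ap(rampT(p,p[3]),cr),T)-cu).ravel(),(proj("wrist",ap(lampT(p),la),T)-lu).ravel()]
for k in (4,):
    r=least_squares(f,[590,190,.4,0],loss='soft_l1'); print(r.x.round(3)); print(f(r.x).reshape(-1,2).round(1).tolist())
E
python3 fit.py; python3 - <<'E'
from h import *
# go look at cell: pick arm orientation candidates
for a in (-.6,0,.3,.5,.7):
  for sg in (0,np.pi):
    print(a,sg,env.ik([490,-275,300],rot([0,0,-1],[-np.sin(a+sg),np.cos(a+sg),0])))
E
```

```text
[ 5.64573e+02  1.89629e+02  3.15000e-01 -2.04000e+00]
[[0.3, -0.1], [0.1, -0.7], [-1.5, -0.5], [0.7, -0.0], [-0.1, 0.6], [0.0, 0.4], [0.0, 0.0], [0.1, 0.3], [-2.8, 3.3], [1.2, 2.9], [-2.3, -1.1], [2.1, -1.0]]
-0.6 0 [-5.32599949e-01  3.34354065e-01  1.77351001e+00 -4.44089210e-16
  1.03372857e+00 -1.50339628e+00]
-0.6 3.141592653589793 [-5.32599949e-01  3.34354065e-01  1.77351001e+00 -4.44089210e-16
  1.03372857e+00  1.63819638e+00]
0 0 [-5.32599949e-01  3.34354065e-01  1.77351001e+00 -4.44089210e-16
  1.03372857e+00 -2.10339628e+00]
0 3.141592653589793 [-5.32599949e-01  3.34354065e-01  1.77351001e+00 -4.44089210e-16
  1.03372857e+00  1.03819638e+00]
0.3 0 [-5.32599949e-01  3.34354065e-01  1.77351001e+00 -4.44089210e-16
  1.03372857e+00 -2.40339628e+00]
0.3 3.141592653589793 [-5.32599949e-01  3.34354065e-01  1.77351001e+00 -4.44089210e-16
  1.03372857e+00  7.38196377e-01]
0.5 0 None
0.5 3.141592653589793 [-5.32599949e-01  3.34354065e-01  1.77351001e+00 -4.44089210e-16
  1.03372857e+00  5.38196377e-01]
0.7 0 None
0.7 3.141592653589793 [-5.32599949e-01  3.34354065e-01  1.77351001e+00 -4.44089210e-16
  1.03372857e+00  3.38196377e-01]
```

```bash
python3 - <<'E'
from h import *
a=.45+np.pi
Q=rot([0,0,-1],[-np.sin(a),np.cos(a),0])
p=np.array([512,-288,235])-30*np.array([np.cos(.45),np.sin(.45),0])
env.move_l([440,135,340],rate=250)
env.move_joints([-.53,.05,2.0,0,1.05,.59]); 
env.reach(p,Q); env.hold(.2)
T=wpose();im=viewer.camera("wrist");np.save("T_cell.npy",T);cv2.imwrite("pics/w_cell.png",im)
print(env.read_state()["time_s"],env.read_state()["qpos"].round(3))
hsv=cv2.cvtColor(im,cv2.COLOR_BGR2HSV)
m=cv2.inRange(hsv,(40,120,40),(80,255,255));n,l,st,c=cv2.connectedComponentsWithStats(m);print(st[1:][st[1:,4]>100],c[1:][st[1:,4]>100])
u,v=proj("wrist",[512,-288,27],T)[0];print(u,v)
x0,y0=int(u)-70,int(v)-60
cr=cv2.resize(im[max(y0,0):y0+120,max(x0,0):x0+140],None,fx=5,fy=5,interpolation=cv2.INTER_LANCZOS4);print(max(x0,0),max(y0,0));cv2.imwrite("pics/c2.png",cr)
E
```

```text
6.7083 [-0.576  0.429  1.801  0.     0.909  0.544]
[[ 227  137   39   51 1399]] [[247.00142959 163.10364546]]
248.87306784522468 153.57480398211226
178 93
```

View pics/c2.png

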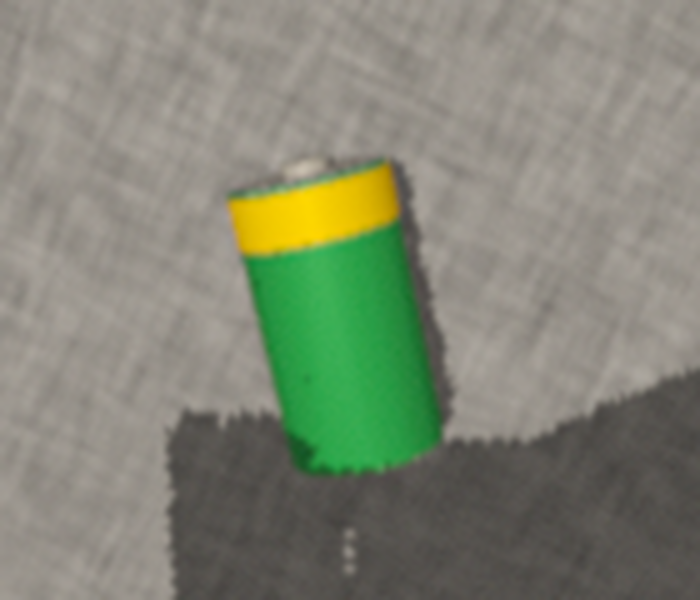

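```bash
python3 - <<'E'
from h import *
from scipy.optimize import least_squares
T=np.load("T_cell.npy")
M=np.array([[27.5,16.4,1],[-30.5,16.4,1],[27.5,-16.4,1],[-30.5,-16.4,1]])
U=np.array([[223.8,133],[237,187],[256,125],[266.6,181]])
def f(p):
    A=lampT(p);A[2,3]=p[3]; return (proj("wrist",ap(A,M),T)-U).ravel()
r=least_squares(lambda p:f([*p,27]),[512,-288,.45]);print(r.x,f([*r.x,27]).round(1))
r2=least_squares(f,[512,-288,.45,27]);print(r2.x,f(r2.x).round(1))
yaw=r.x[2]
L=np.array([564.573,189.629,.315,-2.04])
for flip in (1,-1):
 for lean in (0,10,20):   # tool-up leans toward nub by 'lean' relative to cell-square
  for nm,Tc,h in [("cell",None,0)]:
   l=np.radians(lean)
   cx=np.array([np.cos(yaw),np.sin(yaw),0]);zd=-np.array([0,0,1])*np.cos(l)-cx*np.sin(l)
   y=flip*-np.cross([0,0,1],cx)
   g=np.array([r.x[0],r.x[1],27]); Q=rot(zd,y)
   k=env.ik(g-61*zd,Q); out=["N" if k is None else k.round(2).tolist()]
   for tilt in (24,22,10,0):
     t=np.radians(tilt+22);X=np.array([np.cos(t),0,np.sin(t)]);Z=np.array([-np.sin(t),0,np.cos(t)])
     Rz=R.from_euler('z',L[2]).as_matrix();X=Rz@X;Z=Rz@Z
     zd2=-Z*np.cos(l)-X*np.sin(l); g2=ap(rampT(L,L[3]),[0,0,3])[0]
     k=env.ik(g2-61*zd2,rot(zd2,flip*-np.cross(Z,X))); out.append("N" if k is None else k.round(2).tolist())
   print(flip,lean,*out,sep="\n  ")
E
```

```text
[ 508.60427484 -286.01665665    0.66262461] [-0.2 -0.5 -0.4  0.2 -0.   0.4  0.7 -0.1]
[ 508.31139762 -286.14115802    0.66264765   25.28978948] [-0.1 -0.3 -0.3  0.  -0.1  0.6  0.5 -0.3]
1
  0
  [-0.53, 0.68, 1.82, -0.0, 0.65, 0.38]
  [0.3, 0.63, 2.25, 3.12, 0.53, -1.56]
  [0.3, 0.61, 2.23, 3.12, 0.47, -1.56]
  N
  [0.3, 0.53, 2.04, 0.03, 0.19, 1.53]
1
  10
  [-0.45, 0.7, 1.77, -0.23, 0.76, 0.63]
  [0.3, 0.56, 2.17, 3.1, 0.22, -1.54]
  [0.3, 0.55, 2.15, 3.09, 0.16, -1.53]
  [0.3, 0.53, 2.04, 0.03, 0.19, 1.53]
  [0.3, 0.55, 1.93, 0.01, 0.46, 1.55]
1
  20
  [-0.38, 0.75, 1.71, -0.39, 0.9, 0.8]
  N
  [0.3, 0.53, 2.06, 0.04, 0.13, 1.52]
  [0.3, 0.55, 1.93, 0.01, 0.46, 1.55]
  [0.3, 0.59, 1.81, 0.0, 0.7, 1.56]
-1
  0
  N
  [0.3, 0.63, 2.25, 3.12, 0.53, 1.58]
  [0.3, 0.61, 2.23, 3.12, 0.47, 1.58]
  N
  [0.3, 0.53, 2.04, 0.03, 0.19, -1.61]
-1
  10
  [-0.45, 0.7, 1.77, -0.23, 0.76, -2.52]
  [0.3, 0.56, 2.17, 3.1, 0.22, 1.6]
  [0.3, 0.55, 2.15, 3.09, 0.16, 1.61]
  [0.3, 0.53, 2.04, 0.03, 0.19, -1.61]
  [0.3, 0.55, 1.93, 0.01, 0.46, -1.59]
-1
  20
  [-0.38, 0.75, 1.71, -0.39, 0.9, -2.34]
  N
  [0.3, 0.53, 2.06, 0.04, 0.13, -1.62]
  [0.3, 0.55, 1.93, 0.01, 0.46, -1.59]
  [0.3, 0.59, 1.81, 0.0, 0.7, -1.58]
```

```bash
cat >> h.py <<'E'
CELL=np.array([508.6,-286.0,.6626]); LAMP=[564.573,189.629,.315]; SH=-2.04; G=3.; LEAN=np.radians(28)
C=rampT(LAMP,SH)
def tool(F,X,Z):   # world: flat-end centre, cell x, cell z -> TCP, quat
    zd=-Z*np.cos(LEAN)-X*np.sin(LEAN); return F+(30.5+G)*X-61*zd, rot(zd,np.cross(Z,X))
def ins(xf,zf,t,y=0.):  # cradle-frame flat-end centre, tilt deg
    t=np.radians(t); A=C[:3,:3]
    return tool(ap(C,[xf,y,zf])[0],A@[np.cos(t),0,np.sin(t)],A@[-np.sin(t),0,np.cos(t)])
def fr(f=None): return (C[:3,:3].T@(env.read_state()["force"] if f is None else f))
E
python3 - <<'E'
from h import *
cx=np.array([np.cos(CELL[2]),np.sin(CELL[2]),0]);Z=np.array([0,0,1.])
p,Q=tool(np.array([*CELL[:2],27])-30.5*cx,cx,Z)
zd=R.from_quat(Q).as_matrix()[:,2]
for d in (0,110): print(env.ik(p-d*zd,Q).round(2))
for a in [(10,40,23),(-12,1,23),(-31.5,0,23),(-30.5,0,0),(-12,90,23)]: 
    k=env.ik(*ins(*a)); print(a,None if k is None else k.round(2))
set_gripper(64)
env.reach(p-110*zd,Q); env.move_l(p-40*zd,rate=120); 
print(env.move_l(p,rate=70,f_stop=6))
s=env.read_state();print(s["tool_pos"]-p,s["force"])
cv2.imwrite("pics/g0.png",viewer.camera("wrist"))
set_gripper(25);env.hold(.2);s=env.read_state();print(s["width"],s["force"],s["time_s"])
env.move_l(p+[0,0,30],rate=60); env.hold(.3); s=env.read_state();print(s["width"],s["force"])
im=viewer.camera("wrist");cv2.imwrite("pics/g1.png",np.hstack([cv2.imread("pics/g0.png")[:,100:400],im[:,100:400]]))
print(s["time_s"])
E
```

```text
[-0.33  0.79  1.66 -0.48  1.03 -2.24]
[-0.27  0.68  1.58 -0.41  1.22 -2.29]
(10, 40, 23) [ 0.3   0.45  1.92  0.01  0.48 -1.59]
(-12, 1, 23) [ 0.3   0.52  1.95  0.01  0.38 -1.59]
(-31.5, 0, 23) [ 0.3   0.52  1.99  0.01  0.34 -1.59]
(-30.5, 0, 0) [ 0.3   0.64  1.71 -0.    0.89 -1.58]
(-12, 90, 23) [ 0.3   0.34  1.99  0.01  0.52 -1.59]
False
[ 0.04214654 -0.10308446 -0.0888289 ] [-0.67201612  0.14235729 -0.14108899]
32.52987784907896 [-0.07660593  0.523153    2.13093743] 12.0
32.36403030858671 [-0.06481137 -0.12067752 -1.95255919]
12.95
```

View pics/g1.png

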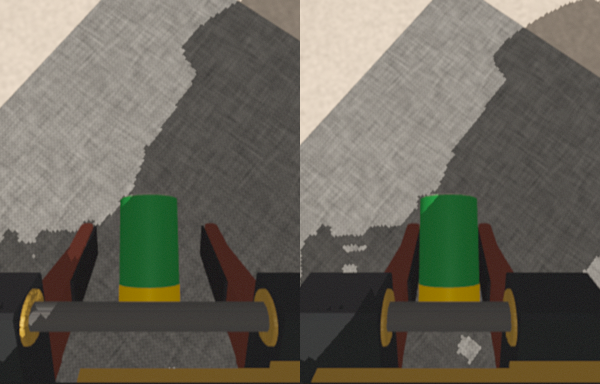

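```bash
python3 - <<'E'
from h import *
s=env.read_state(); T=np.eye(4);T[:3,:3]=R.from_quat(s["orientation"]).as_matrix();T[:3,3]=s["tool_pos"]
# predicted flat-end rim in the wrist image (tool x=-cell x leaned)
c,sn=np.cos(LEAN),np.sin(LEAN)
# cell axes in tool frame: zd=(0,0,1); X=(-c,0,-sn), Z=(sn,0,-c)
X=np.array([-c,0,-sn]);Z=np.array([sn,0,-c])
g=np.array([0,0,61.])
for w in (16.5,0):
    r=g-(30.5+G)*X+w*Z; print(proj("wrist",r,np.array(P["wrist"]["tool_from_camera"])))
im=viewer.camera("wrist");h=cv2.cvtColor(im,cv2.COLOR_BGR2HSV);m=cv2.inRange(h,(40,100,30),(85,255,255))
ys,xs=np.nonzero(m[150:330,180:330]);print("green rows",ys.min()+150,"cols",xs.min()+180,xs.max()+180)
print([ (r,np.nonzero(m[r,180:330])[0][[0,-1]]+180) for r in (205,240,270)])
env.move_l(s["tool_pos"]+[0,0,150],rate=200)
p,Q=ins(5,110,23); env.reach(p,Q); 
p,Q=ins(5,45,23); env.move_l(p,rate=120); env.hold(.3)
s=env.read_state();print(s["tool_pos"]-p,fr(),s["time_s"])
cv2.imwrite("pics/p0.png",viewer.camera("wrist"));np.save("T_p0.npy",wpose())
sd=viewer.camera("side");im=cv2.imread("pics/p0.png")
u=proj("side",ap(C,[0,0,0])[0])[0].astype(int)
cr=cv2.resize(sd[u[1]-60:u[1]+40,u[0]-55:u[0]+55],(422,384),interpolation=cv2.INTER_CUBIC)
cv2.imwrite("pics/p1.png",np.hstack([im[:,90:440],cr]))
E
```

```text
[[249.12850656 191.12578462]]
[[249.09132592 196.10221757]]
green rows 195 cols 219 279
[(205, array([220, 276])), (240, array([219, 278])), (270, array([219, 278]))]
[0.11200655 0.06301788 0.70260406] [-0.13620436  0.10048597 -1.87506938] 16.6583
```

View pics/p1.png

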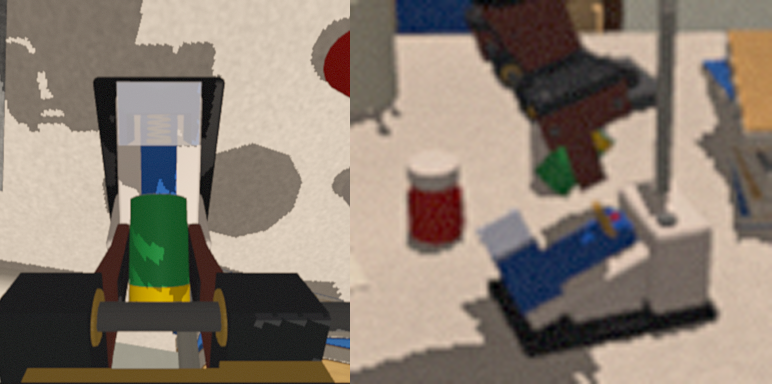

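```bash
sed -i 's/G=3\./G=1./' h.py; python3 - <<'E'
from h import *
def go(d,z0=0.3,t=23,rate=60,fs=None):
    p,Q=ins(-31.5+d*np.cos(np.radians(t)),z0+d*np.sin(np.radians(t)),t); return env.move_l(p,Q,rate=rate,f_stop=fs),p
go(34);env.hold(.2);f0=fr();print(f0.round(2))
go(19)
for d in np.arange(17,4,-2.):
    st,p=go(d,rate=30,fs=9);env.hold(.1);f=fr()-f0; e=C[:3,:3].T@(env.read_state()["tool_pos"]-p)
    print(d,st,f.round(2),e.round(2))
    if st or abs(f[0])>7: break
np.save("f0.npy",f0);print(env.read_state()["time_s"])
im=viewer.camera("wrist");cv2.imwrite("pics/q0.png",cv2.resize(im[60:320,130:370],None,fx=2.2,fy=2.2))
E
```

```text
[-0.06 -0.44 -1.32]
17.0 False [-0.42  0.19 -0.07] [0.21 0.01 0.05]
15.0 False [-0.63  1.05 -0.21] [0.   0.02 0.01]
13.0 False [-0.92  0.7  -0.56] [-0.03 -0.   -0.01]
11.0 False [-0.87  0.69  0.38] [ 0.27 -0.    0.08]
9.0 False [1.83 0.16 2.47] [ 0.44 -0.02  0.13]
7.0 False [3.97 0.76 5.01] [ 0.55 -0.02  0.16]
5.0 False [5.18 0.91 6.85] [1.04 0.   0.28]
20.5083
```

View pics/q0.png

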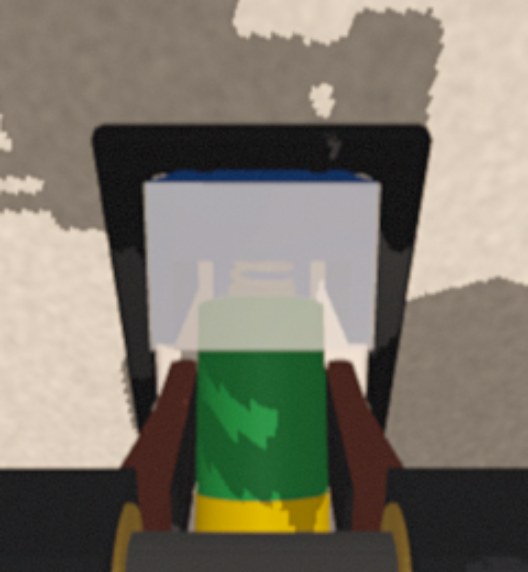

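Cell is centred between the cheeks with its flat end under the hood. The upward force looks like face friction on the disc from the descending path (constant ratio of about 1.3). I'll back off, lower first, then push straight along the slope.

```bash
python3 - <<'E'
from h import *
f0=np.load("f0.npy")
def go(x,z,t=23,rate=40,fs=None):
    p,Q=ins(x,z,t); st=env.move_l(p,Q,rate=rate,f_stop=fs); env.hold(.15); s=env.read_state(); f=fr(s["force"])-f0
    print(x,z,t,st,f.round(2),(C[:3,:3].T@(s["tool_pos"]-p)).round(2),round(s["width"],2)); return st,f
go(-20.5,5); go(-19.5,1.2,fs=6)
for x in (-21.5,-23.5,-25.5,-27.5,-29):
    st,f=go(x,.7,fs=10)
    if st or f[0]>10.5 or abs(f[2])>8: break
print(env.read_state()["time_s"],env.read_state()["wrist_torque"])
im=viewer.camera("wrist");cv2.imwrite("pics/q1.png",cv2.resize(im[60:320,130:370],None,fx=2.2,fy=2.2))
h=cv2.cvtColor(im,cv2.COLOR_BGR2HSV);m=cv2.inRange(h,(40,100,20),(85,255,255));print([np.nonzero(m[r,180:330])[0][[0,-1]]+180 for r in (230,260) if m[r,180:330].any()])
E
```

```text
-20.5 5 23 False [0.85 0.37 1.69] [-0.71  0.02 -0.2 ] 32.8
-19.5 1.2 23 False [ 1.21  0.53 -0.02] [-0.1   0.02 -0.14] 32.19
-21.5 0.7 23 False [1.86 0.56 1.01] [ 0.29 -0.    0.1 ] 32.26
-23.5 0.7 23 False [4.23 1.12 1.1 ] [0.37 0.   0.07] 32.61
-25.5 0.7 23 False [5.83 0.65 1.38] [0.42 0.01 0.08] 32.65
-27.5 0.7 23 False [6.66 1.03 1.42] [ 0.88 -0.04  0.13] 32.28
-29 0.7 23 False [6.93 0.99 0.85] [1.33 0.   0.18] 32.38
23.4333 [ 0.38392714 -0.94188207  0.04759495]
[array([220, 277]), array([219, 278])]
```

```bash
python3 - <<'E'
from h import *
f0=np.load("f0.npy");p,Q=ins(-29,.7,23)
for i in range(3):
    env.hold(.2);s=env.read_state();print((fr(s["force"])-f0).round(2),(C[:3,:3].T@(s["tool_pos"]-p)).round(2),s["time_s"], (R.from_quat(s["orientation"])*R.from_quat(Q).inv()).as_rotvec(True).round(2))
E
```

```text
[7.38 1.09 2.18] [ 1.33 -0.02  0.18] 23.6833 [ 0.05 -0.16  0.  ]
[7.27 0.83 1.91] [ 1.33 -0.01  0.18] 23.8833 [ 0.05 -0.16  0.  ]
[7.32 0.72 1.77] [1.31 0.02 0.18] 24.0833 [ 0.05 -0.16 -0.  ]
```

View pics/q1.png

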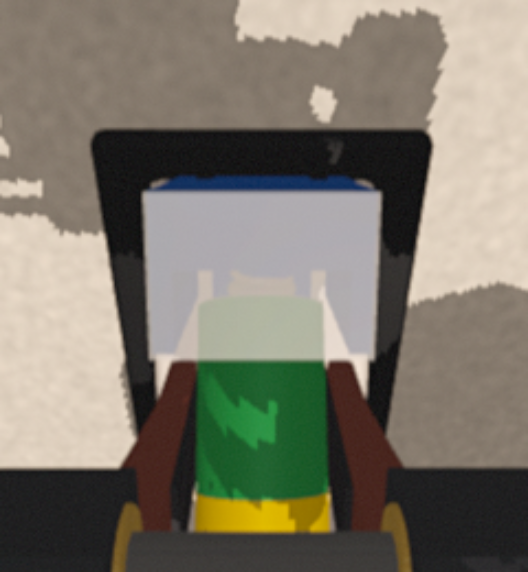

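```bash
python3 - <<'E'
from h import *
f0=np.load("f0.npy")
def go(x,z,t=23,rate=25,fs=None):
    p,Q=ins(x,z,t); st=env.move_l(p,Q,rate=rate,f_stop=fs); env.hold(.25); s=env.read_state(); f=fr(s["force"])-f0
    print(x,z,t,st,f.round(2),(C[:3,:3].T@(s["tool_pos"]-p)).round(2),round(s["width"],2)); return st,f
for x in (-31,-32.5,-34,-35,-36):
    st,f=go(x,.6,fs=5)
    if st or f[0]>11.6 or abs(f[2])>9: break
im=viewer.camera("wrist");cv2.imwrite("pics/q2.png",cv2.resize(im[60:320,130:370],None,fx=2.2,fy=2.2))
sd=viewer.camera("side");u=proj("side",ap(C,[0,0,0])[0])[0].astype(int)
cr=cv2.resize(sd[u[1]-50:u[1]+35,u[0]-45:u[0]+45],(606,572),interpolation=cv2.INTER_CUBIC);cv2.imwrite("pics/q2s.png",cr)
cv2.imwrite("pics/q2.png",cv2.resize(np.hstack([cv2.imread("pics/q2.png"),cr]),None,fx=.7,fy=.7))
print(env.read_state()["time_s"])
E
```

```text
-31 0.6 23 False [8.33 1.71 1.26] [ 1.92 -0.01  0.27] 32.07
-32.5 0.6 23 False [9.45 0.73 1.05] [2.38 0.01 0.32] 32.53
-34 0.6 23 False [10.55  0.55  2.48] [ 2.84 -0.    0.38] 32.69
-35 0.6 23 False [11.46  1.39  2.12] [ 3.17 -0.02  0.42] 32.53
-36 0.6 23 False [10.7   0.87  1.13] [ 3.41 -0.03  0.44] 32.54
26.6833
```

View pics/q2.png

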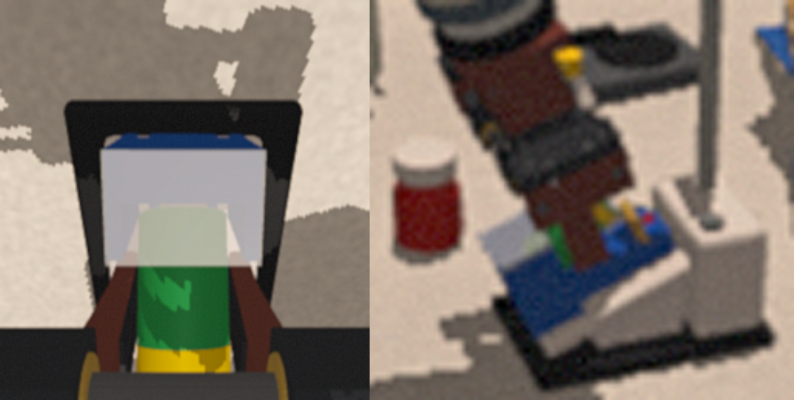

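```bash
python3 - <<'E'
from h import *
f0=np.load("f0.npy")
def go(x,z,t=23,rate=25,fs=None):
    p,Q=ins(x,z,t); st=env.move_l(p,Q,rate=rate,f_stop=fs); env.hold(.12); s=env.read_state(); f=fr(s["force"])-f0
    print(x,z,t,st,f.round(2),(C[:3,:3].T@(s["tool_pos"]-p)).round(2),round(s["width"],2)); return st,f
go(-36.9,.5)
for t in (20,17,14,11,8,5):
    st,f=go(-36.9,.3,t,fs=9)
    if st or abs(f[2])>12 or f[0]>14: break
print(env.read_state()["time_s"])
im=viewer.camera("wrist");cv2.imwrite("pics/r0.png",im)
E
```

```text
-36.9 0.5 23 False [12.02  0.83  1.44] [ 3.71 -0.01  0.51] 32.48
-36.9 0.3 20 False [11.38 -0.05  2.28] [ 3.6  -0.02  0.44] 32.38
-36.9 0.3 17 False [11.21  1.57  1.17] [ 3.41 -0.01  0.31] 32.55
-36.9 0.3 14 False [11.5   0.72  0.71] [ 3.26 -0.02  0.23] 32.39
-36.9 0.3 11 False [10.8   1.45 -0.09] [ 3.13 -0.01  0.14] 32.24
-36.9 0.3 8 False [10.21 -0.09  0.02] [ 2.94 -0.03  0.02] 32.51
-36.9 0.3 5 False [10.87  1.05 -0.76] [ 2.76 -0.01 -0.06] 32.31
29.6583
```

```bash
python3 - <<'E'
from h import *
f0=np.load("f0.npy")
def go(x,z,t=23,rate=25,fs=None):
    p,Q=ins(x,z,t); st=env.move_l(p,Q,rate=rate,f_stop=fs); env.hold(.12); s=env.read_state(); f=fr(s["force"])-f0
    print(x,z,t,st,f.round(2),(C[:3,:3].T@(s["tool_pos"]-p)).round(2),round(s["width"],2)); return st,f
go(-36.5,0,3,fs=9); go(-34.6,-.1,2,fs=8)
set_gripper(50); env.hold(.2); print((fr()-f0).round(2))
s=env.read_state(); zd=R.from_quat(s["orientation"]).as_matrix()[:,2]
env.move_l(s["tool_pos"]-zd*75,rate=120); env.hold(.2)
np.save("T_r.npy",wpose()); im=viewer.camera("wrist")
sd=viewer.camera("side");u=proj("side",ap(C,[0,0,0])[0])[0].astype(int)
cr=cv2.resize(sd[u[1]-50:u[1]+35,u[0]-45:u[0]+45],(407,384),interpolation=cv2.INTER_CUBIC)
cv2.imwrite("pics/r1.png",im); a=cv2.resize(im[100:292,160:340],(360,384),interpolation=cv2.INTER_CUBIC)
cv2.imwrite("pics/r1c.png",np.hstack([a,cr])); print(env.read_state()["time_s"])
E
```

```text
-36.5 0 3 False [10.56  0.4   0.61] [ 2.56 -0.01  0.01] 32.14
-34.6 -0.1 2 False [9.46 1.23 0.6 ] [ 1.97 -0.    0.03] 32.3
[0.52 0.97 1.11]
32.275
```

View pics/r1c.png

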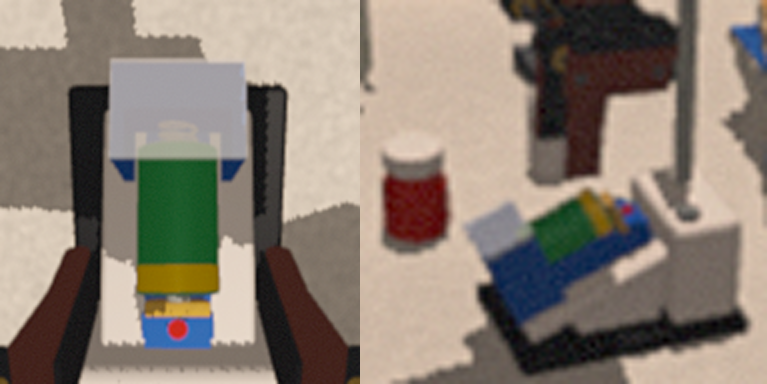

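Cell lies in the cradle with its nub behind the brass contact. I'll press the nub end from above in case friction holds it high.

```bash
python3 - <<'E'
from h import *
A=C[:3,:3]; l=np.radians(10); zd=A@np.array([-np.sin(l),0,-np.cos(l)]); Q=rot(zd,A[:,1])
def at(x,z): return ap(C,[x,0,z])[0]-80*zd
print(env.ik(at(12,45),Q).round(2))
set_gripper(0)
env.reach(at(12,50),Q); env.hold(.3); f0=fr();np.save("f1.npy",f0)
env.move_l(at(12,23),rate=80)
for fs,z in ((5,14),(14,9)):
    st=env.move_l(at(12,z),rate=15,f_stop=fs); s=env.read_state()
    tip=(np.linalg.inv(C)@np.r_[s["tool_pos"]+80*R.from_quat(s["orientation"]).as_matrix()[:,2],1])[:3]
    print(st,tip.round(2),"low corner z",(tip[2]-10*np.sin(l)).round(2),(fr(s["force"])-f0).round(2))
env.hold(.3);print((fr()-f0).round(2))
env.move_l(at(12,60),rate=100)
s=env.read_state(); zt=R.from_quat(s["orientation"]).as_matrix()[:,2]
env.move_l(s["tool_pos"]-70*zt,rate=200);env.hold(.2)
im=viewer.camera("wrist");T=wpose();np.save("T_e.npy",T);u=proj("wrist",ap(C,[0,0,0])[0],T)[0].astype(int);print(u,env.read_state()["time_s"])
sd=viewer.camera("side");v=proj("side",ap(C,[0,0,0])[0])[0].astype(int)
cr=cv2.resize(sd[v[1]-50:v[1]+35,v[0]-45:v[0]+45],(407,384),interpolation=cv2.INTER_CUBIC)
a=cv2.resize(im[max(u[1]-80,0):u[1]+80,u[0]-75:u[0]+75],(360,384),interpolation=cv2.INTER_CUBIC)
cv2.imwrite("pics/e.png",np.hstack([a,cr]))
# bystander check by differencing side views
d=cv2.absdiff(cv2.imread("pics/side0.png"),sd).max(2);n,_,st,c=cv2.connectedComponentsWithStats((d>40).astype(np.uint8));print([x.tolist() for x in st[1:] if x[4]>15])
E
```

```text
[ 0.3   0.43  1.93  0.    0.57 -1.59]
True [12.68 -0.03 17.61] low corner z 15.87 [0.98 0.27 7.11]
True [ 1.281e+01 -1.000e-02  1.708e+01] low corner z 15.35 [-0.14 -0.86 11.56]
[-0.3  -0.48 10.04]
[248 181] 36.75
[[0, 0, 31, 118, 1598], [110, 0, 10, 9, 28], [123, 0, 10, 6, 50], [192, 0, 10, 16, 58], [210, 0, 18, 40, 194], [110, 7, 25, 10, 135], [105, 18, 43, 59, 1257], [194, 23, 17, 17, 94], [198, 52, 47, 76, 1439], [126, 84, 18, 9, 33], [27, 86, 3, 13, 23], [106, 92, 19, 9, 44], [3, 100, 41, 50, 1439], [0, 121, 11, 37, 148], [51, 128, 102, 84, 2337], [232, 155, 19, 17, 192], [29, 183, 212, 104, 6257], [44, 213, 34, 40, 379], [0, 266, 26, 9, 124], [206, 285, 30, 26, 412], [206, 305, 29, 15, 112]]
```

View pics/e.png

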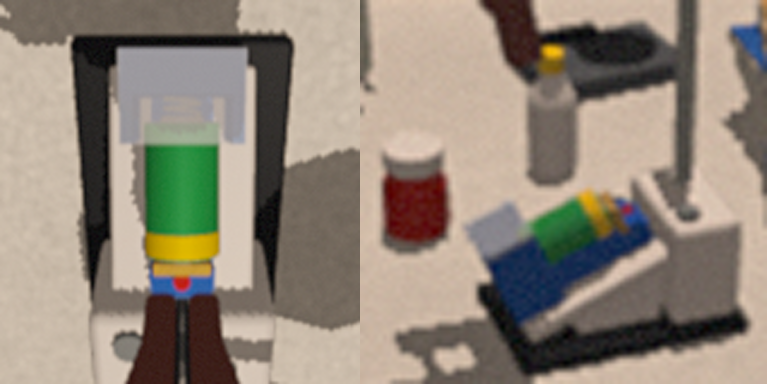

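```bash
python3 - <<'E'
from h import *
s=env.read_state();print(s["time_s"],s["force"].round(2));workorder.sign_off()
E
```

```text
36.8 [ 0.51  0.24 -0.66]
the job is handed in; nothing more can be done
```

The green cell is in the lamp's cradle, and I handed the job in at 36.8 s with the gripper clear of everything. I gripped it on its rest and slid the flat end under the hood with the nub end raised 23°. After pushing the spring back I swung the nub end down behind the brass contact, let go, and pressed the nub end down with closed fingers.

**Checks that support it:**
- **Seating:** at the press, the top of the cell near the nub stood at about 15.4 mm above the ramp frame under 11.6 N, against 16.5 mm nominal for a fully home cell. It did not give further. The last wrist and side pictures show it lying in the saddle with its nub at the contact.
- **Spring:** the peak push was about 12 N, which is roughly 13.5 mm of travel, short of the 16.8 mm limit.

**Checks that disagreed or are less certain:**
- **Cradle position:** the spring force put the cradle about 1 to 1.5 mm off my camera estimate, so I set the depth of the push by force instead. The 1.1 mm height difference above is also within the calibration error.
- **Friction on the first push:** the first approach ran down along the cell's own axis and rubbed on the spring disc. I backed off, lowered the cell, and pushed straight along the slope.
- **Other objects:** the robot reached nothing else that I know of. Comparing the side pictures before and after showed changes mostly from the arm and its shadow and from the moved cell, so this is only a rough check that nothing else moved.

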